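# Roll a roller shaft into the inspection V-blocks

### The job

Using only your fingertips, roll the roller shaft along the two rails, without dragging it, until it drops into both V-blocks, and push it endwise until its end is up against the end stop, so it is ready for the run-out check. Push it gently and only push: do not pick it up, and leave the ring gauge, the plug gauge, the dial stand and the wooden case where they are.

Things in the scene. Friction and masses are not known exactly. Their poses are not given: they have to be found in the camera images.
- fixture: Inspection set-up fixed to the bench: dark granite plate, 260 mm (x) by 400 mm (y), top 22 mm above the bench, carrying two steel rails, two steel V-blocks and an end stop. Origin: bench level under the plate's centre; x axis along the V grooves towards the end stop (roughly away from the robot), y axis the way the shaft is to be rolled along the rails, z up.
- rails (a point): Mid-length of the two rails, midway between them, level with their flat tops, 62 mm above the bench; axes as the fixture's. Each rail is 14 mm wide, centred at x = -34 or +34 mm, and runs y = -100 to +100 mm from here, with an end lip 8 mm high over its first 10 mm (y = -100 to -90). Between the rails it is open down to the granite.
- vblocks (a point): Midway between the two V-blocks on the centre line of their grooves, level with their top faces, 62 mm above the bench, flush with the rails; axes as the fixture's. Each is 30 mm wide, centred at x = -34 or +34 mm, and spans y = -30 (butting the rail) to +30 mm. 90 degree V groove along x, 30 mm wide at the top. Open down to the granite between them.
- roller: Loose roller shaft, about 0.5 to 0.75 kg: aluminium body 40 mm in diameter, 130 mm long, steel journal 22 mm in diameter, 18 mm long at each end; 166 mm overall. Starts lying across both rails, axis 82 mm above the bench, within 0.06 rad of parallel to the grooves. Smooth ground metal. Origin on its axis at mid-length; x axis along the shaft to the end stop's side; y, z turn as it rolls.
- seat (a point): Where the roller's origin is when it lies fully down in both grooves with its end against the stop: on the groove line, 75.3 mm above the bench (6.7 mm lower than on the rails). Axes as the fixture's.
- stop (a point): Centre of the face of the end stop's round button (14 mm in diameter, facing the fixture's -x), 83 mm from the seat point along x, on the seated roller's axis, 75.3 mm above the bench. Behind it a dark steel block, 32 mm wide in y, from 7 to 31 mm behind the face, top 89 mm above the bench.
- ring_gauge: Bystander: steel ring, 52 mm outside, 30 mm bore, 22 mm high, lying flat on the granite plate beyond the V-blocks. Origin: centre of its underside.
- plug_gauge: Bystander: plug gauge standing upright on a round black foot (34 mm), 24 mm handle, 100 mm tall, on the granite plate beyond the V-blocks. Origin: centre of its underside.
- dial_stand: Bystander: dial indicator on a magnetic-base stand, base 50 by 60 by 55 mm, post to 225 mm high, standing on the bench to the left of the plate, its 56 mm dial on an arm that reaches 93 mm from the post towards its own -y. Origin: centre of its underside.
- gauge_case: Bystander: closed wooden gauge case 100 by 150 by 30 mm lying on the bench to the right of the plate. Origin: centre of its underside.
There are look-alikes about, which are no part of the job. What is meant by the roller is not purple, and is the larger of those in its own colour.

How it is judged:
By the outcome, as a careful person would: the job done as asked, in the order asked, and still so for the second after the job is handed in, with the robot touching nothing.
It also fails if it takes over 48 s, if anything falls off the work surface, if the arm or the gripper's body presses on something with over 40 N, if the wrist force passes 120 N, or if a joint passes its speed limit or range.

### The arm

A 7-joint arm with a two-finger parallel gripper is mounted at the origin on the work surface. World frame = base frame: x ahead of the robot, y to its left, z up, the work surface at z = 0. Lengths are in m, angles in rad, forces in N, time in s.
With the tool pointing down it reaches from about 0.4 to 0.85 m from the base axis. Payload 10.4 kg.
Tool frame: the origin (TCP) lies between the finger pads; the fingertips stand 22 mm ahead of it and the grasp point (between the pads) lies 3 mm ahead of it; z points along the fingers, y is the line along which they close (so a half turn about z gives the same grasp; the last joint's range is limited). The gripper opens to 87 mm and grips with 3 to 60 N. Pads are 19 mm wide; open, the fingers measure 117 mm over their backs; the gripper's body (75 mm by 190 mm) begins 51 mm behind the grasp point.
Start: joints at [-1.326, 0.332, -0.065, 1.46, 0.022, 1.35, -0.088], TCP at [0.165, 0.603, 0.245] pointing down, gripper open.
Joint ranges: [-2.6, 2.6], [-0.5, 2.12], [-1.47, 1.34], [0.16, 2.42], [-1.27, 4.41], [0.06, 2.06], [-2.6, 2.6]. Speed limits (rad/s): [2.22, 2.22, 2.79, 2.79, 3.14, 3.14, 3.14].

### API

Orientations are given as a 3x3 rotation matrix whose columns are the frame's x, y, z axes.
In Python, from workcell import ctrl gives the robot as it stands.
- The arm moves only by the tool send_rows, never from a script. Its argument "targets" is a list of rows, each an object of numbers: "wx", "wy", "wz": the turn, a rotation vector about the world's x, y, z in rad; "tx", "ty", "tz": the shift along the world's x, y, z in cm; "hand": the closure, from 0 (fully open) to 1 (shut). In form: [{"wx": .., "wy": .., "wz": .., "tx": .., "ty": .., "tz": .., "hand": ..}, ...]. A call has 1 to 8 rows; each row shifts and turns the commanded pose from where the row before left it; what a row does not reach is not made up. A row lasts 1/12 s, in which the tool goes at most 41.7 mm and 7.16 degrees, less where a joint would pass 70% of its speed; a pose out of reach is approached as far as the arm can. A call is refused whole if a number of a shift passes 4.17 or a number of a turn 0.125, either way. A call with a gripper value outside its range is refused whole. The fingers move at their own pace and stop on an object; the grip force is fixed at half the most. Time passes only in rows, so rows that do not move let the fingers close. It gives the time, the measured TCP pose, the force, the opening and the grip force at its end, in the units of the state.
- ctrl.get_state(): the state, without advancing time (a new reading comes with each control period).
- ctrl.get_image(name): name is "side" or "top"; returns a dict with "color" (400x640x3 uint8, blue, green, red), "fx", "fy", "cx", "cy" (pixels), "eye" and "orientation" of the camera in the world. Camera axes: x right, y up, looking along -z (the intrinsics and any distortion apply to the point x, -y, -z); pixel columns grow to the right and rows downward; lengths in m; the calibration is good to about 2 mm. A picture is of the moment at which its call begins. There is no depth.
- ctrl.finish_job(): hands the job in; it is judged then, once.
The state is a dict: "time_s": time; "q": joint angles; "dq": joint speeds; "joint_torque": joint torques, N m; "tool_pos": TCP position; "eef_rot": TCP orientation; "force": force on the tool from outside, world axes, zero at the start; "moment": the same for the moment, N m; "finger_gap": finger opening in m; "finger_force": force on a finger pad.
Only numpy, scipy, OpenCV 4.12 (cv2) and the standard library are available. Lean on these libraries where they do the work, as an engineer would, in place of code of your own. Each camera call takes 0.05 s, during which the arm holds its last target. There are 200 camera calls.

## Working session

There is one attempt and no reset: what is moved stays moved. The work goes in short steps, Python scripts to look and compute and a tool call to move; the robot and the scene stay as the last step left them, time stands still between calls to the robot, and variables do not carry over. Pictures are saved under pics/ and viewed, at most 10 in all, crops included, and the job is handed in when it is done.

Besides the shell and the picture viewer there is one more tool, called by a JSON object that holds its "method" and its "body", one argument or row to a line. send_rows: Moves the arm, as the interface text tells. Its arguments: {"type":"object","properties":{"targets":{"type":"array"}},"required":["targets"]}

```bash
mkdir -p pics; ls; cat > h.py <<'E'
import numpy as np,cv2
from workcell import ctrl
def snap(n,f):
    d=ctrl.get_image(n); cv2.imwrite('pics/'+f+'.png',d['color']); np.save('pics/'+f+'.npy',d,allow_pickle=True); return d
def load(f): return np.load('pics/'+f+'.npy',allow_pickle=True).item()
def proj(d,P):
    p=(np.atleast_2d(P)-d['eye'])@np.array(d['orientation']); 
    return np.c_[d['cx']+d['fx']*p[:,0]/-p[:,2], d['cy']+d['fy']*p[:,1]/p[:,2]]
def ray(d,uv,z):
    u,v=uv; r=np.array(d['orientation'])@np.array([(u-d['cx'])/d['fx'],-(v-d['cy'])/d['fy'],-1]); e=np.array(d['eye'])
    return e+r*(z-e[2])/r[2]
E
python3 - <<'E'
from h import *
for n in('top','side'):
    d=snap(n,n+'0'); print({k:np.round(v,3).tolist() for k,v in d.items() if k!='color'})
s=ctrl.get_state(); print({k:np.round(v,3).tolist() for k,v in s.items()})
E
```

```text
pics
{'fx': 445.447, 'fy': 445.447, 'cx': 322.04, 'cy': 195.985, 'eye': [0.399, 0.001, 1.334], 'orientation': [[-0.01, 0.994, -0.109], [-1.0, -0.01, -0.001], [-0.002, 0.109, 0.994]]}
{'fx': 469.654, 'fy': 469.654, 'cx': 325.939, 'cy': 199.446, 'eye': [0.773, 1.095, 1.141], 'orientation': [[-0.972, -0.169, 0.166], [0.237, -0.666, 0.707], [-0.009, 0.727, 0.687]]}
{'time_s': 0.1, 'q': [-1.326, 0.333, -0.065, 1.461, 0.022, 1.35, -0.089], 'dq': [-0.001, -0.0, 0.002, -0.003, -0.0, -0.002, 0.0], 'joint_torque': [0.001, -62.454, 0.024, -39.072, -0.061, 0.037, 0.0], 'tool_pos': [0.165, 0.602, 0.244], 'eef_rot': [[-0.964, 0.265, -0.0], [0.265, 0.964, -0.001], [-0.0, -0.001, -1.0]], 'force': [0.037, 0.201, -0.734], 'moment': [0.022, 0.0, 0.016], 'finger_force': 0.0, 'finger_gap': 0.087}
```

View pics/top0.png

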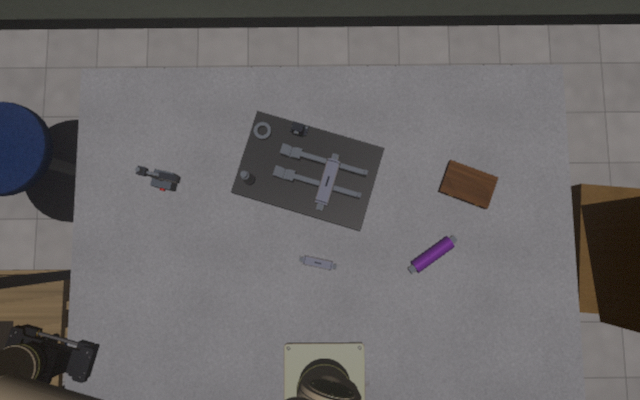

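View pics/side0.png

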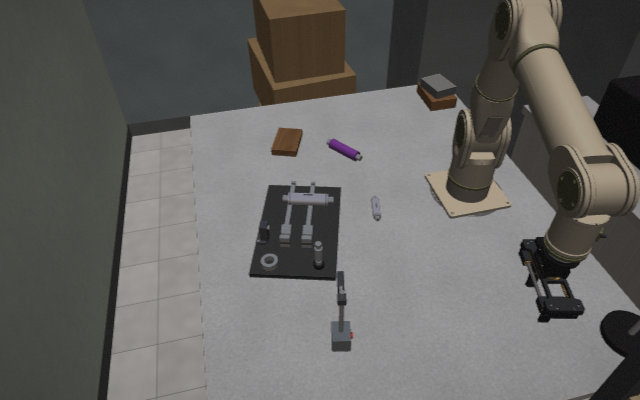

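The top view shows three candidates. The grey shaft lying on the rails is at (327,181), a smaller grey look-alike is on the bench at (318,263), and a purple one is at (432,254). I choose the one on the rails, since it is the larger grey one. I'll check it in a crop and fit the fixture.

```bash
cat >> h.py <<'E'
from scipy.optimize import least_squares
def T(yaw,x,y,P):
    c,s=np.cos(yaw),np.sin(yaw); P=np.atleast_2d(np.array(P,float)); return np.c_[x+c*P[:,0]-s*P[:,1],y+s*P[:,0]+c*P[:,1],P[:,2]]
def crop(d,u0,v0,w,h,k,f,polys=[]):
    im=cv2.resize(d['color'][v0:v0+h,u0:u0+w],None,fx=k,fy=k,interpolation=cv2.INTER_CUBIC)
    im=np.clip(im*1.3,0,255).astype(np.uint8)
    for p,c in polys:
        q=((p-[u0,v0]+.5)*k).astype(int); cv2.polylines(im,[q.reshape(-1,1,2)],True,c,1)
    cv2.imwrite('pics/'+f+'.png',im)
E
cat > fit.py <<'E'
from h import *
d=load('top0')
cor=np.array([[258,111],[384,148],[360,230],[232,193]],float)
P=[[.13,.2,.022],[.13,-.2,.022],[-.13,-.2,.022],[-.13,.2,.022]]
# refine with plate mask
g=d['color'].max(2); 
r=least_squares(lambda p:(proj(d,T(p[0],p[1],p[2],P))-cor).ravel(),[0,.6,0]); print(r.x,np.round(r.fun,1))
# image-based refinement: maximise edge contrast across plate outline
gg=cv2.GaussianBlur(cv2.cvtColor(d['color'],6),(0,0),.8).astype(np.float32)
def contrast(p):
    s=0
    for e in(-1,1):
        h=[]
        t=np.linspace(-.95,.95,60)
        for o in(.004,-.004):
            a=np.r_[np.c_[.13*t,0*t+(.2+o)*e,0*t+.022],np.c_[0*t+(.13+o)*e,.2*t,0*t+.022]]
            q=proj(d,T(*p,a)).astype(np.float32)
            h.append(cv2.remap(gg,q[:,:1].copy(),q[:,1:].copy(),1).mean())
        s+=h[0]-h[1]
    return -s
from scipy.optimize import minimize
m=minimize(contrast,r.x,method='Nelder-Mead',options=dict(initial_simplex=[r.x,r.x+[.02,0,0],r.x+[0,.004,0],r.x+[0,0,.004]])); print(m.x,m.fun)
np.save('fx.npy',m.x)
E
python3 fit.py; python3 - <<'E'
from h import *
p=np.load('fx.npy')
Ps=[[[.13*a,.2*b,.022] for a,b in((1,1),(1,-1),(-1,-1),(-1,1))]]
for d,n,b in((load('top0'),'c1',(225,100,165,140)),(load('side0'),'c2',(240,175,115,115))):
    crop(d,*b,4 if n=='c1' else 5,n,[(proj(d,T(*p,q)),(0,255,0)) for q in Ps])
E
```

```text
[-0.29722954  0.6209081   0.04270332] [-0.7 -0.2  0.7 -0.4  0.8  1.  -0.9 -0.4]
[-0.30157601  0.62119958  0.04531492] -89.81781768798828
```

View pics/c1.png

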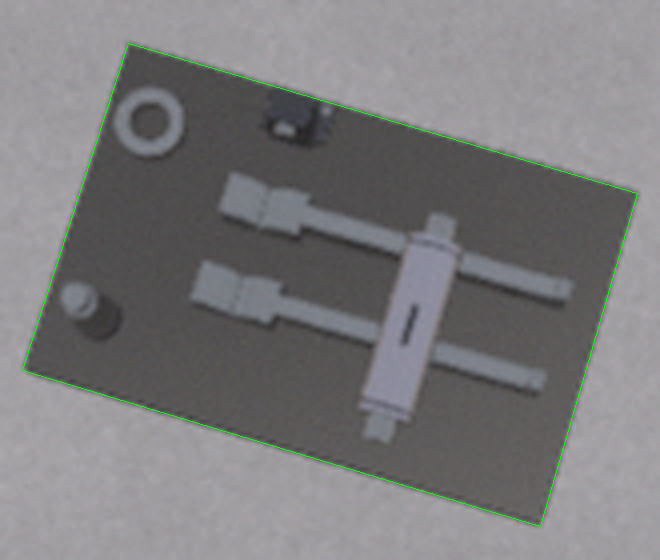

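View pics/c2.png

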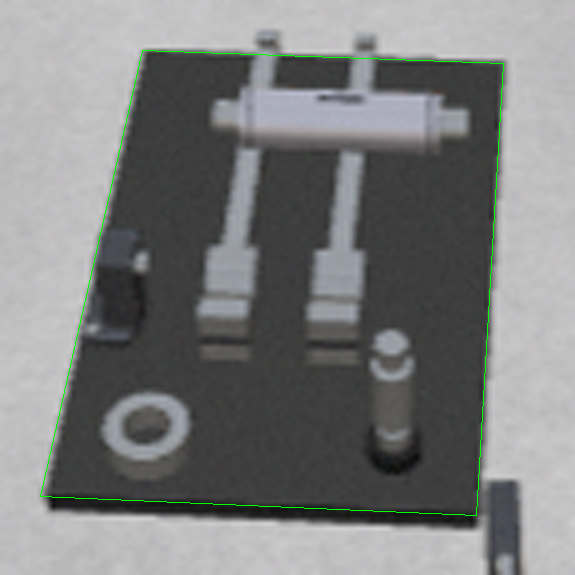

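The crops show the roller, grey and full size, lying on the rails at about (410,325) in the c1 crop. The stop button is at (288,128), and the grooves run near (263,205) and (240,292). The plate outline fits in both views.

```bash
cat > fit2.py <<'E'
from h import *
d=load('top0');p=np.load('fx.npy')
px=lambda u,v:((u+.5)/4-.5+225,(v+.5)/4-.5+100)
def fxy(uv,z):
    w=ray(d,px(*uv),z); c,s=np.cos(p[0]),np.sin(p[0]); a=w[:2]-p[1:]; return np.round(1000*np.array([c*a[0]+s*a[1],-s*a[0]+c*a[1]]),1)
for n,uv,z in [('lipU',(571,292),.070),('lipL',(545,381),.070),('vbU',(225,192),.062),('vbL',(197,281),.062),('groU',(263,205),.047),('groL',(240,292),.047),('stop',(288,128),.0753),
 ('endF',(443,214),.09),('endN',(379,441),.082),('shFl',(410,233),.082),('shFr',(460,249),.082),('shNl',(361,402),.082),('shNr',(408,420),.082),('plug top',(80,300),.1),('ring',(149,122),.044)]: print(n,fxy(uv,z),ray(d,px(*uv),z).round(4))
E
python3 fit2.py
```

```text
lipU [  34.5 -171.1] [ 0.6034 -0.1283  0.07  ]
lipL [ -32.5 -171.1] [ 0.5393 -0.1084  0.07  ]
vbU [34.4 89.7] [0.6807 0.1208 0.062 ]
vbL [-34.   89.6] [0.6154 0.141  0.062 ]
groU [35.9 62.4] [0.674  0.0942 0.047 ]
groL [-30.7  59.4] [0.6095 0.1112 0.047 ]
stop [89.9 58. ] [0.7243 0.074  0.0753]
endF [ 58.5 -67.6] [ 0.657  -0.0366  0.09  ]
endN [-108.6  -70.4] [0.4966 0.0103 0.082 ]
shFl [ 40.2 -48.7] [ 0.6451 -0.0131  0.082 ]
shFr [ 39.4 -86.1] [ 0.6332 -0.0486  0.082 ]
shNl [-85.8 -50.3] [0.5243 0.0228 0.082 ]
shNr [-88.5 -85.7] [ 0.5113 -0.0103  0.082 ]
plug top [-75.3 158.2] [0.5963 0.2187 0.1   ]
ring [ 71.9 162.1] [0.738  0.1788 0.044 ]
```

{"method": "send_rows", "body": {
  "targets": [
    {"tx": 1.65,"ty": -2.77,"wz": -0.067,"hand": 0},
    {"tx": 1.65,"ty": -2.77,"wz": -0.067,"hand": 0},
    {"tx": 1.65,"ty": -2.77,"wz": -0.067,"hand": 0},
    {"tx": 1.65,"ty": -2.77,"wz": -0.067,"hand": 0},
    {"tx": 1.65,"ty": -2.77,"wz": -0.067,"hand": 0},
    {"tx": 1.65,"ty": -2.77,"wz": -0.067,"hand": 0},
    {"tx": 1.65,"ty": -2.77,"wz": -0.067,"hand": 0},
    {"tx": 1.65,"ty": -2.77,"wz": -0.067,"hand": 0}
  ]
}}

```text
$.targets[0]: bad value
```

{"method": "send_rows", "body": {
  "targets": [
    {"tx": 1.65,"ty": -2.77,"wz": -0.067,"hand": 0.1},
    {"tx": 1.65,"ty": -2.77,"wz": -0.067,"hand": 0.1},
    {"tx": 1.65,"ty": -2.77,"wz": -0.067,"hand": 0.1},
    {"tx": 1.65,"ty": -2.77,"wz": -0.067,"hand": 0.1},
    {"tx": 1.65,"ty": -2.77,"wz": -0.067,"hand": 0.1},
    {"tx": 1.65,"ty": -2.77,"wz": -0.067,"hand": 0.1},
    {"tx": 1.65,"ty": -2.77,"wz": -0.067,"hand": 0.1},
    {"tx": 1.65,"ty": -2.77,"wz": -0.067,"hand": 0.1}
  ]
}}

```text
$.targets[0]: bad value
```

{"method": "send_rows", "body": {
  "targets": [
    {"tx": 1.65,"ty": -2.77,"wz": -0.067,"hand": 0.1},
    {"tx": 1.65,"ty": -2.77,"wz": -0.067,"hand": 0.1},
    {"tx": 1.65,"ty": -2.77,"wz": -0.067,"hand": 0.1},
    {"tx": 1.65,"ty": -2.77,"wz": -0.067,"hand": 0.1},
    {"tx": 1.65,"ty": -2.77,"wz": -0.067,"hand": 0.1},
    {"tx": 1.65,"ty": -2.77,"wz": -0.067,"hand": 0.1},
    {"tx": 1.65,"ty": -2.77,"wz": -0.067,"hand": 0.1},
    {"tx": 0,"ty": 0,"wz": 0,"hand": 0.1}
  ]
}}

```text
$.targets[0]: bad value
```

```bash
cat >> h.py <<'E'
def where():
    s=ctrl.get_state(); p=np.load('fx.npy'); c,n=np.cos(p[0]),np.sin(p[0]); a=np.array(s['tool_pos'])[:2]-p[1:]
    R=np.array(s['eef_rot']); print('t',round(s['time_s'],2),'fix',np.round(1000*np.array([c*a[0]+n*a[1],-n*a[0]+c*a[1],s['tool_pos'][2]]),1),'tooly yaw',round(np.arctan2(R[1,1],R[0,1]),4),'z',R[:,2].round(3),'F',np.round(s['force'],1),'gap',round(s['finger_gap'],4))
    return s
def go(fx,fy,z):
    s=where(); p=np.load('fx.npy'); w=T(*p,[[fx/1e3,fy/1e3,z/1e3]])[0]; print('need cm',np.round(100*(w-s['tool_pos']),2),'wz',p[0]-np.arctan2(s['eef_rot'][1][1],s['eef_rot'][0][1]))
E
python3 -c "
from h import *
go(-25,-120,95)"
```

```text
t 0.1 fix [-600.8  396.5  243.8] tooly yaw 1.303 z [-0.    -0.001 -1.   ] F [ 0.   0.2 -0.7] gap 0.0871
need cm [ 39.64 -66.42 -14.88] wz -1.6046066699739652
```

All seven keys are needed.

{"method": "send_rows", "body": {
  "targets": [
    {"wx": 0,"wy": 0,"wz": -0.067,"tx": 1.65,"ty": -2.77,"tz": 0,"hand": 0.1},
    {"wx": 0,"wy": 0,"wz": -0.067,"tx": 1.65,"ty": -2.77,"tz": 0,"hand": 0.1},
    {"wx": 0,"wy": 0,"wz": -0.067,"tx": 1.65,"ty": -2.77,"tz": 0,"hand": 0.1},
    {"wx": 0,"wy": 0,"wz": -0.067,"tx": 1.65,"ty": -2.77,"tz": 0,"hand": 0.1},
    {"wx": 0,"wy": 0,"wz": -0.067,"tx": 1.65,"ty": -2.77,"tz": 0,"hand": 0.1},
    {"wx": 0,"wy": 0,"wz": -0.067,"tx": 1.65,"ty": -2.77,"tz": 0,"hand": 0.1},
    {"wx": 0,"wy": 0,"wz": -0.067,"tx": 1.65,"ty": -2.77,"tz": 0,"hand": 0.1},
    {"wx": 0,"wy": 0,"wz": -0.067,"tx": 1.65,"ty": -2.77,"tz": 0,"hand": 0.1}
  ]
}}

```text
time_s: 0.77
tool_pos: [0.2978, 0.3795, 0.2443]
eef_rot: [[-0.692, 0.722, -0.0], [0.722, 0.692, -0.0], [0.0, -0.0, -1.0]]
force: [1.5, 0.7, 0.4]
finger_gap: 0.0785
finger_force: 0.0
```

{"method": "send_rows", "body": {
  "targets": [
    {"wx": 0,"wy": 0,"wz": -0.067,"tx": 1.65,"ty": -2.77,"tz": 0,"hand": 0.1},
    {"wx": 0,"wy": 0,"wz": -0.067,"tx": 1.65,"ty": -2.77,"tz": 0,"hand": 0.1},
    {"wx": 0,"wy": 0,"wz": -0.067,"tx": 1.65,"ty": -2.77,"tz": 0,"hand": 0.1},
    {"wx": 0,"wy": 0,"wz": -0.067,"tx": 1.65,"ty": -2.77,"tz": 0,"hand": 0.1},
    {"wx": 0,"wy": 0,"wz": -0.067,"tx": 1.65,"ty": -2.77,"tz": 0,"hand": 0.1},
    {"wx": 0,"wy": 0,"wz": -0.067,"tx": 1.65,"ty": -2.77,"tz": 0,"hand": 0.1},
    {"wx": 0,"wy": 0,"wz": -0.067,"tx": 1.65,"ty": -2.77,"tz": 0,"hand": 0.1},
    {"wx": 0,"wy": 0,"wz": -0.067,"tx": 1.65,"ty": -2.77,"tz": 0,"hand": 0.1}
  ]
}}

```text
time_s: 1.43
tool_pos: [0.4297, 0.1579, 0.2445]
eef_rot: [[-0.226, 0.974, -0.0], [0.974, 0.226, 0.0], [0.0, -0.0, -1.0]]
force: [1.0, 0.4, 0.4]
finger_gap: 0.0783
finger_force: 0.0
```

{"method": "send_rows", "body": {
  "targets": [
    {"wx": 0,"wy": 0,"wz": -0.067,"tx": 1.65,"ty": -2.77,"tz": 0,"hand": 0.1},
    {"wx": 0,"wy": 0,"wz": -0.067,"tx": 1.65,"ty": -2.77,"tz": 0,"hand": 0.1},
    {"wx": 0,"wy": 0,"wz": -0.067,"tx": 1.65,"ty": -2.77,"tz": 0,"hand": 0.1},
    {"wx": 0,"wy": 0,"wz": -0.067,"tx": 1.65,"ty": -2.77,"tz": 0,"hand": 0.1},
    {"wx": 0,"wy": 0,"wz": -0.067,"tx": 1.65,"ty": -2.77,"tz": 0,"hand": 0.1},
    {"wx": 0,"wy": 0,"wz": -0.067,"tx": 1.65,"ty": -2.77,"tz": 0,"hand": 0.1},
    {"wx": 0,"wy": 0,"wz": -0.067,"tx": 1.65,"ty": -2.77,"tz": 0,"hand": 0.1},
    {"wx": 0,"wy": 0,"wz": -0.067,"tx": 1.65,"ty": -2.77,"tz": 0,"hand": 0.1}
  ]
}}

```text
time_s: 2.1
tool_pos: [0.5618, -0.0634, 0.2444]
eef_rot: [[0.303, 0.953, -0.0], [0.953, -0.303, 0.0], [0.0, -0.0, -1.0]]
force: [0.5, 0.3, -0.9]
finger_gap: 0.0782
finger_force: 0.0
```

```bash
python3 -c "
from h import *
go(-25,-120,95)"
```

```text
t 2.1 fix [ -24.4 -121.4  244.4] tooly yaw -0.3079 z [-0.  0. -1.] F [ 0.5  0.3 -0.9] gap 0.0782
need cm [-1.000e-02  1.600e-01 -1.494e+01] wz 0.00628707164146769
```

{"method": "send_rows", "body": {
  "targets": [
    {"wx": 0,"wy": 0,"wz": 0.006,"tx": 0,"ty": 0,"tz": -2.5,"hand": 0.1},
    {"wx": 0,"wy": 0,"wz": 0,"tx": 0,"ty": 0,"tz": -2.5,"hand": 0.1},
    {"wx": 0,"wy": 0,"wz": 0,"tx": 0,"ty": 0,"tz": -2.5,"hand": 0.1},
    {"wx": 0,"wy": 0,"wz": 0,"tx": 0,"ty": 0,"tz": -2.5,"hand": 0.1},
    {"wx": 0,"wy": 0,"wz": 0,"tx": 0,"ty": 0,"tz": -2.5,"hand": 0.1},
    {"wx": 0,"wy": 0,"wz": 0,"tx": 0,"ty": 0,"tz": -1.5,"hand": 0.1},
    {"wx": 0,"wy": 0,"wz": 0,"tx": 0,"ty": 0,"tz": -0.9,"hand": 0.1},
    {"wx": 0,"wy": 0,"wz": 0,"tx": 0,"ty": 0,"tz": 0,"hand": 0.1}
  ]
}}

```text
time_s: 2.77
tool_pos: [0.5601, -0.062, 0.0937]
eef_rot: [[0.294, 0.956, -0.003], [0.956, -0.294, -0.0], [-0.001, -0.003, -1.0]]
force: [0.3, -0.1, -0.3]
finger_gap: 0.0783
finger_force: 0.0
```

```bash
python3 -c "
from h import *
where(); d=snap('side','s1'); crop(d,240,150,130,120,5,'s1c')"
```

```text
t 2.77 fix [ -26.4 -120.6   93.7] tooly yaw -0.2989 z [-0.003 -0.    -1.   ] F [ 0.3 -0.1 -0.3] gap 0.0783
```

View pics/s1c.png

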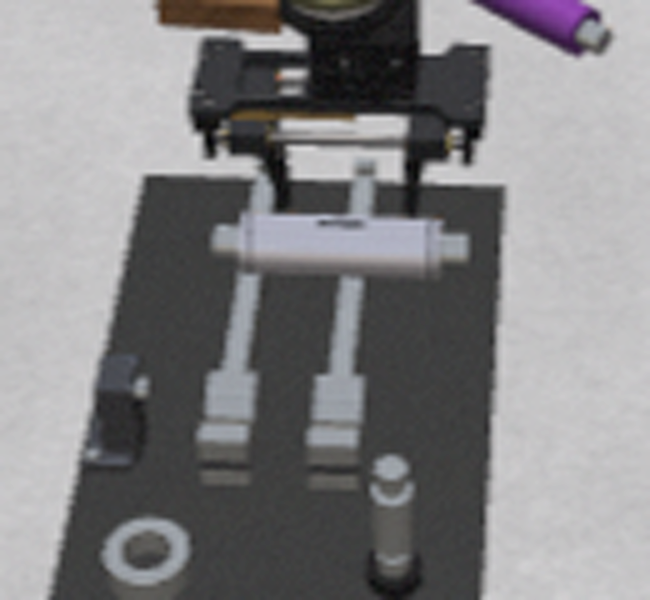

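The side crop shows both fingertips behind the body at (280,195) and (413,195), with the path ahead to the V-blocks clear. I'll start pushing gently.

{"method": "send_rows", "body": {
  "targets": [
    {"wx": 0,"wy": 0,"wz": 0,"tx": 0.12,"ty": 0.38,"tz": 0,"hand": 0.1},
    {"wx": 0,"wy": 0,"wz": 0,"tx": 0.12,"ty": 0.38,"tz": 0,"hand": 0.1},
    {"wx": 0,"wy": 0,"wz": 0,"tx": 0.12,"ty": 0.38,"tz": 0,"hand": 0.1},
    {"wx": 0,"wy": 0,"wz": 0,"tx": 0.12,"ty": 0.38,"tz": 0,"hand": 0.1},
    {"wx": 0,"wy": 0,"wz": 0,"tx": 0.06,"ty": 0.19,"tz": 0,"hand": 0.1},
    {"wx": 0,"wy": 0,"wz": 0,"tx": 0.06,"ty": 0.19,"tz": 0,"hand": 0.1},
    {"wx": 0,"wy": 0,"wz": 0,"tx": 0.06,"ty": 0.19,"tz": 0,"hand": 0.1},
    {"wx": 0,"wy": 0,"wz": 0,"tx": 0.06,"ty": 0.19,"tz": 0,"hand": 0.1}
  ]
}}

```text
time_s: 3.48
tool_pos: [0.5686, -0.0392, 0.0956]
eef_rot: [[0.295, 0.956, 0.0], [0.956, -0.295, -0.0], [-0.0, 0.0, -1.0]]
force: [-0.0, -0.4, 0.1]
finger_gap: 0.078
finger_force: 0.2
```

{"method": "send_rows", "body": {
  "targets": [
    {"wx": 0,"wy": 0,"wz": 0,"tx": 0.06,"ty": 0.19,"tz": 0,"hand": 0.1},
    {"wx": 0,"wy": 0,"wz": 0,"tx": 0.06,"ty": 0.19,"tz": 0,"hand": 0.1},
    {"wx": 0,"wy": 0,"wz": 0,"tx": 0.06,"ty": 0.19,"tz": 0,"hand": 0.1},
    {"wx": 0,"wy": 0,"wz": 0,"tx": 0.06,"ty": 0.19,"tz": 0,"hand": 0.1},
    {"wx": 0,"wy": 0,"wz": 0,"tx": 0.07,"ty": 0.24,"tz": 0,"hand": 0.1},
    {"wx": 0,"wy": 0,"wz": 0,"tx": 0.07,"ty": 0.24,"tz": 0,"hand": 0.1},
    {"wx": 0,"wy": 0,"wz": 0,"tx": 0.07,"ty": 0.24,"tz": 0,"hand": 0.1},
    {"wx": 0,"wy": 0,"wz": 0,"tx": 0.07,"ty": 0.24,"tz": 0,"hand": 0.1}
  ]
}}

```text
time_s: 4.15
tool_pos: [0.5738, -0.0218, 0.0956]
eef_rot: [[0.295, 0.956, 0.0], [0.956, -0.295, -0.0], [0.0, 0.0, -1.0]]
force: [0.1, 0.3, 0.8]
finger_gap: 0.0783
finger_force: 0.2
```

```bash
python3 -c "
from h import *
where(); d=snap('side','s2'); crop(d,240,150,130,120,5,'s2c')"
```

```text
t 4.15 fix [-25.3 -78.1  95.6] tooly yaw -0.299 z [ 0. -0. -1.] F [0.1 0.3 0.8] gap 0.0783
```

View pics/s2c.png

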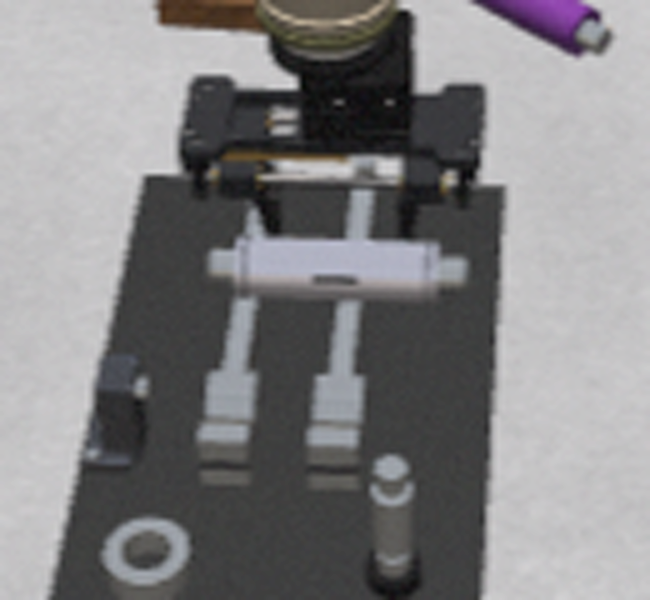

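The mark has turned from the top (342,222) to the front (335,280), so the shaft is rolling, and it is still parallel. I'll carry on.

{"method": "send_rows", "body": {
  "targets": [
    {"wx": 0,"wy": 0,"wz": 0,"tx": 0.08,"ty": 0.25,"tz": 0,"hand": 0.1},
    {"wx": 0,"wy": 0,"wz": 0,"tx": 0.08,"ty": 0.25,"tz": 0,"hand": 0.1},
    {"wx": 0,"wy": 0,"wz": 0,"tx": 0.1,"ty": 0.33,"tz": 0,"hand": 0.1},
    {"wx": 0,"wy": 0,"wz": 0,"tx": 0.1,"ty": 0.33,"tz": 0,"hand": 0.1},
    {"wx": 0,"wy": 0,"wz": 0,"tx": 0.1,"ty": 0.33,"tz": 0,"hand": 0.1},
    {"wx": 0,"wy": 0,"wz": 0,"tx": 0.1,"ty": 0.33,"tz": 0,"hand": 0.1},
    {"wx": 0,"wy": 0,"wz": 0,"tx": 0.1,"ty": 0.33,"tz": 0,"hand": 0.1},
    {"wx": 0,"wy": 0,"wz": 0,"tx": 0.1,"ty": 0.33,"tz": 0,"hand": 0.1}
  ]
}}

```text
time_s: 4.87
tool_pos: [0.5815, 0.0031, 0.0955]
eef_rot: [[0.294, 0.956, 0.0], [0.956, -0.294, -0.0], [0.0, 0.0, -1.0]]
force: [-0.1, -0.2, 0.3]
finger_gap: 0.0785
finger_force: 0.2
```

{"method": "send_rows", "body": {
  "targets": [
    {"wx": 0,"wy": 0,"wz": 0,"tx": 0.1,"ty": 0.33,"tz": 0,"hand": 0.1},
    {"wx": 0,"wy": 0,"wz": 0,"tx": 0.1,"ty": 0.33,"tz": 0,"hand": 0.1},
    {"wx": 0,"wy": 0,"wz": 0,"tx": 0.1,"ty": 0.33,"tz": 0,"hand": 0.1},
    {"wx": 0,"wy": 0,"wz": 0,"tx": 0.1,"ty": 0.33,"tz": 0,"hand": 0.1},
    {"wx": 0,"wy": 0,"wz": 0,"tx": 0.1,"ty": 0.33,"tz": 0,"hand": 0.1},
    {"wx": 0,"wy": 0,"wz": 0,"tx": 0.1,"ty": 0.33,"tz": 0,"hand": 0.1},
    {"wx": 0,"wy": 0,"wz": 0,"tx": 0.1,"ty": 0.33,"tz": 0,"hand": 0.1},
    {"wx": 0,"wy": 0,"wz": 0,"tx": 0.1,"ty": 0.33,"tz": 0,"hand": 0.1}
  ]
}}

```text
time_s: 5.53
tool_pos: [0.5895, 0.0295, 0.0956]
eef_rot: [[0.295, 0.956, 0.0], [0.956, -0.295, -0.0], [0.0, 0.0, -1.0]]
force: [-0.1, -0.2, 0.8]
finger_gap: 0.0785
finger_force: 0.2
```

{"method": "send_rows", "body": {
  "targets": [
    {"wx": 0,"wy": 0,"wz": 0,"tx": 0.1,"ty": 0.33,"tz": 0,"hand": 0.1},
    {"wx": 0,"wy": 0,"wz": 0,"tx": 0.1,"ty": 0.33,"tz": 0,"hand": 0.1},
    {"wx": 0,"wy": 0,"wz": 0,"tx": 0.1,"ty": 0.33,"tz": 0,"hand": 0.1},
    {"wx": 0,"wy": 0,"wz": 0,"tx": 0.1,"ty": 0.33,"tz": 0,"hand": 0.1},
    {"wx": 0,"wy": 0,"wz": 0,"tx": 0.1,"ty": 0.33,"tz": 0,"hand": 0.1},
    {"wx": 0,"wy": 0,"wz": 0,"tx": 0.1,"ty": 0.33,"tz": 0,"hand": 0.1},
    {"wx": 0,"wy": 0,"wz": 0,"tx": 0.1,"ty": 0.33,"tz": 0,"hand": 0.1},
    {"wx": 0,"wy": 0,"wz": 0,"tx": 0.1,"ty": 0.33,"tz": 0,"hand": 0.1}
  ]
}}

```text
time_s: 6.2
tool_pos: [0.5975, 0.0559, 0.0956]
eef_rot: [[0.294, 0.956, 0.0], [0.956, -0.294, -0.0], [0.0, 0.0, -1.0]]
force: [0.7, -0.5, -0.2]
finger_gap: 0.0782
finger_force: 0.2
```

{"method": "send_rows", "body": {
  "targets": [
    {"wx": 0,"wy": 0,"wz": 0,"tx": 0.1,"ty": 0.33,"tz": 0,"hand": 0.1},
    {"wx": 0,"wy": 0,"wz": 0,"tx": 0.1,"ty": 0.33,"tz": 0,"hand": 0.1},
    {"wx": 0,"wy": 0,"wz": 0,"tx": 0.1,"ty": 0.33,"tz": 0,"hand": 0.1},
    {"wx": 0,"wy": 0,"wz": 0,"tx": 0.1,"ty": 0.33,"tz": 0,"hand": 0.1},
    {"wx": 0,"wy": 0,"wz": 0,"tx": 0.06,"ty": 0.19,"tz": 0,"hand": 0.1}
  ]
}}

```text
time_s: 6.62
tool_pos: [0.6021, 0.0714, 0.0956]
eef_rot: [[0.294, 0.956, 0.0], [0.956, -0.294, 0.0], [0.0, 0.0, -1.0]]
force: [1.1, -0.3, -1.5]
finger_gap: 0.0785
finger_force: 0.0
```

```bash
python3 -c "
from h import *
where(); d=snap('side','s3'); crop(d,240,150,130,120,5,'s3c')"
```

```text
t 6.62 fix [-26.   19.2  95.6] tooly yaw -0.2985 z [ 0.  0. -1.] F [ 1.1 -0.3 -1.5] gap 0.0785
```

View pics/s3c.png

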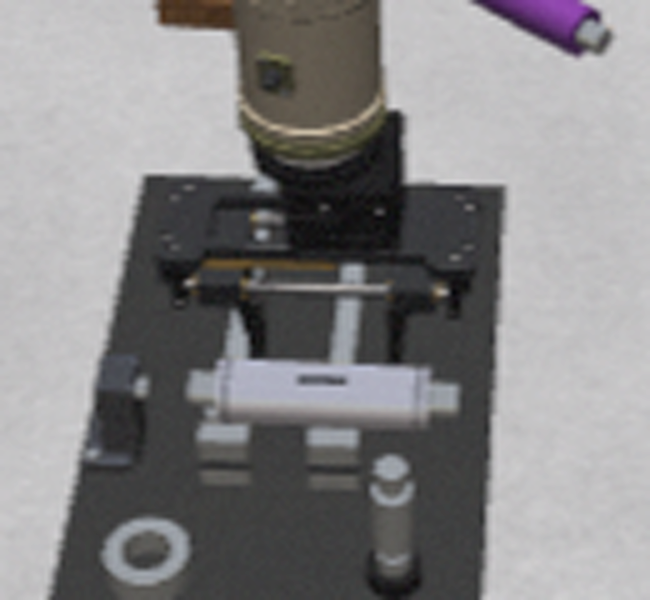

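The roller is over the V-blocks, with its ends at (200,387) and (460,397). I'll check whether it has dropped by comparing with predicted outlines.

```bash
python3 -c "
from h import *
p=np.load('fx.npy');d=load('s3')
for n,y,z in (('seat',59.5,75.3),('rail',48.7,82),('rail',52,81)):
    # silhouette top/bottom of body as seen from camera at x mid
    a=np.linspace(0,2*np.pi,200); P=np.c_[0*a-.025,y/1e3+.02*np.cos(a),z/1e3+.02*np.sin(a)]
    q=(proj(d,T(*p,P))-[240,150]+.5)*5; i=q[:,1].argmin();j=q[:,1].argmax(); print(n,q[i].round(),q[j].round())
im=cv2.imread('pics/s3c.png')
print(im[350:440:3,290].mean(1).round())
"
```

```text
seat [320. 365.] [317. 430.]
rail [321. 345.] [319. 410.]
rail [321. 350.] [318. 415.]
[ 63.  63.  62. 102. 154. 178. 185. 183. 184. 186. 185. 184. 184. 181.
 179. 180. 182. 183. 175. 161. 146. 127. 113. 100.  91.  70.  57.  62.
  64.  63.]
```

It's seated: the observed top and bottom edges at rows 361 and 424 match the seated prediction and not the on-rail one. Next I'll back off, lift, close the fingers and move to the near end.

{"method": "send_rows", "body": {
  "targets": [
    {"wx": 0,"wy": 0,"wz": 0,"tx": -0.24,"ty": -0.76,"tz": 0,"hand": 0.1},
    {"wx": 0,"wy": 0,"wz": 0,"tx": 0,"ty": 0,"tz": 2.5,"hand": 0.1},
    {"wx": 0,"wy": 0,"wz": 0,"tx": 0,"ty": 0,"tz": 2.5,"hand": 0.3},
    {"wx": 0,"wy": 0,"wz": 0,"tx": -2.05,"ty": 1.65,"tz": 1.5,"hand": 1},
    {"wx": 0,"wy": 0,"wz": 0,"tx": -2.05,"ty": 1.65,"tz": 0,"hand": 1},
    {"wx": 0,"wy": 0,"wz": 0,"tx": -2.05,"ty": 1.65,"tz": 0,"hand": 1},
    {"wx": 0,"wy": 0,"wz": 0,"tx": -2.05,"ty": 1.65,"tz": 0,"hand": 1},
    {"wx": 0,"wy": 0,"wz": 0,"tx": -2.05,"ty": 1.65,"tz": 0,"hand": 1}
  ]
}}

```text
time_s: 7.33
tool_pos: [0.496, 0.1452, 0.1606]
eef_rot: [[0.295, 0.955, 0.0], [0.955, -0.295, 0.0], [0.0, 0.0, -1.0]]
force: [0.3, 1.2, 0.1]
finger_gap: 0.0463
finger_force: 0.0
```

```bash
python3 -c "
from h import *
go(-148,59.5,89)"
```

```text
t 7.33 fix [-149.2   58.2  160.6] tooly yaw -0.2999 z [ 0.  0. -1.] F [0.3 1.2 0.1] gap 0.0463
need cm [ 0.16  0.09 -7.16] wz -0.001699547501459897
```

{"method": "send_rows", "body": {
  "targets": [
    {"wx": 0,"wy": 0,"wz": 0,"tx": 0,"ty": 0,"tz": 0,"hand": 1},
    {"wx": 0,"wy": 0,"wz": 0,"tx": 0,"ty": 0,"tz": 0,"hand": 1},
    {"wx": 0,"wy": 0,"wz": 0,"tx": 0,"ty": 0,"tz": 0,"hand": 1},
    {"wx": 0,"wy": 0,"wz": 0,"tx": 0.1,"ty": 0.1,"tz": -2,"hand": 1},
    {"wx": 0,"wy": 0,"wz": 0,"tx": 0,"ty": 0,"tz": -2,"hand": 1},
    {"wx": 0,"wy": 0,"wz": 0,"tx": 0,"ty": 0,"tz": -2,"hand": 1},
    {"wx": 0,"wy": 0,"wz": 0,"tx": 0,"ty": 0,"tz": -1.2,"hand": 1},
    {"wx": 0,"wy": 0,"wz": 0,"tx": 0,"ty": 0,"tz": 0,"hand": 1}
  ]
}}

```text
time_s: 8.0
tool_pos: [0.4972, 0.1449, 0.0862]
eef_rot: [[0.296, 0.955, -0.003], [0.955, -0.296, -0.003], [-0.004, -0.002, -1.0]]
force: [-0.8, -0.5, 0.0]
finger_gap: 0.0011
finger_force: 0.0
```

```bash
python3 -c "
from h import *
where(); d=snap('top','t1'); crop(d,225,100,165,140,4,'t1c')"
```

```text
t 8.0 fix [-148.    58.2   86.2] tooly yaw -0.3006 z [-0.003 -0.003 -1.   ] F [-0.8 -0.5  0. ] gap 0.0011
```

View pics/t1c.png

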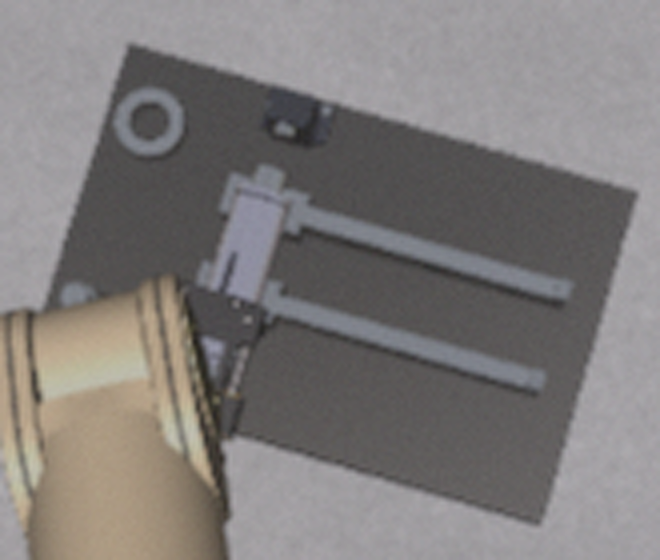

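The roller lies in both grooves, with its far end at (268,170) and the stop button at (288,128). The bystanders haven't moved. I'll now push endwise.

{"method": "send_rows", "body": {
  "targets": [
    {"wx": 0,"wy": 0,"wz": 0,"tx": 0.48,"ty": -0.15,"tz": 0,"hand": 1},
    {"wx": 0,"wy": 0,"wz": 0,"tx": 0.48,"ty": -0.15,"tz": 0,"hand": 1},
    {"wx": 0,"wy": 0,"wz": 0,"tx": 0.48,"ty": -0.15,"tz": 0,"hand": 1},
    {"wx": 0,"wy": 0,"wz": 0,"tx": 0.19,"ty": -0.06,"tz": 0,"hand": 1},
    {"wx": 0,"wy": 0,"wz": 0,"tx": 0.19,"ty": -0.06,"tz": 0,"hand": 1},
    {"wx": 0,"wy": 0,"wz": 0,"tx": 0.19,"ty": -0.06,"tz": 0,"hand": 1},
    {"wx": 0,"wy": 0,"wz": 0,"tx": 0.19,"ty": -0.06,"tz": 0,"hand": 1},
    {"wx": 0,"wy": 0,"wz": 0,"tx": 0.19,"ty": -0.06,"tz": 0,"hand": 1}
  ]
}}

```text
time_s: 8.72
tool_pos: [0.5221, 0.1391, 0.0886]
eef_rot: [[0.294, 0.956, 0.0], [0.956, -0.294, 0.0], [0.0, 0.0, -1.0]]
force: [-0.4, 0.3, -0.1]
finger_gap: 0.0004
finger_force: 0.0
```

{"method": "send_rows", "body": {
  "targets": [
    {"wx": 0,"wy": 0,"wz": 0,"tx": 0.19,"ty": -0.06,"tz": 0,"hand": 1},
    {"wx": 0,"wy": 0,"wz": 0,"tx": 0.19,"ty": -0.06,"tz": 0,"hand": 1},
    {"wx": 0,"wy": 0,"wz": 0,"tx": 0.19,"ty": -0.06,"tz": 0,"hand": 1},
    {"wx": 0,"wy": 0,"wz": 0,"tx": 0.19,"ty": -0.06,"tz": 0,"hand": 1},
    {"wx": 0,"wy": 0,"wz": 0,"tx": 0.19,"ty": -0.06,"tz": 0,"hand": 1},
    {"wx": 0,"wy": 0,"wz": 0,"tx": 0.19,"ty": -0.06,"tz": 0,"hand": 1},
    {"wx": 0,"wy": 0,"wz": 0,"tx": 0.19,"ty": -0.06,"tz": 0,"hand": 1},
    {"wx": 0,"wy": 0,"wz": 0,"tx": 0.19,"ty": -0.06,"tz": 0,"hand": 1}
  ]
}}

```text
time_s: 9.38
tool_pos: [0.5373, 0.1343, 0.0886]
eef_rot: [[0.294, 0.956, 0.0], [0.956, -0.294, 0.0], [0.0, 0.0, -1.0]]
force: [-3.4, 1.4, 1.6]
finger_gap: 0.0003
finger_force: 1.8
```

```bash
python3 -c "
from h import *
where()"
```

```text
t 9.38 fix [-106.5   60.1   88.6] tooly yaw -0.2989 z [ 0.  0. -1.] F [-3.4  1.4  1.6] gap 0.0003
```

{"method": "send_rows", "body": {
  "targets": [
    {"wx": 0,"wy": 0,"wz": 0,"tx": 0.15,"ty": -0.05,"tz": 0,"hand": 1},
    {"wx": 0,"wy": 0,"wz": 0,"tx": 0.15,"ty": -0.05,"tz": 0,"hand": 1},
    {"wx": 0,"wy": 0,"wz": 0,"tx": 0.15,"ty": -0.05,"tz": 0,"hand": 1},
    {"wx": 0,"wy": 0,"wz": 0,"tx": 0.15,"ty": -0.05,"tz": 0,"hand": 1},
    {"wx": 0,"wy": 0,"wz": 0,"tx": 0.15,"ty": -0.05,"tz": 0,"hand": 1}
  ]
}}

```text
time_s: 9.8
tool_pos: [0.5449, 0.1319, 0.0886]
eef_rot: [[0.294, 0.956, 0.0], [0.956, -0.294, 0.0], [0.0, 0.0, -1.0]]
force: [-2.1, 3.1, 1.1]
finger_gap: 0.0005
finger_force: 1.7
```

{"method": "send_rows", "body": {
  "targets": [
    {"wx": 0,"wy": 0,"wz": 0,"tx": 0.1,"ty": -0.03,"tz": 0,"hand": 1},
    {"wx": 0,"wy": 0,"wz": 0,"tx": 0.1,"ty": -0.03,"tz": 0,"hand": 1}
  ]
}}

```text
time_s: 9.97
tool_pos: [0.5468, 0.1312, 0.0886]
eef_rot: [[0.294, 0.956, 0.0], [0.956, -0.294, 0.0], [0.0, 0.0, -1.0]]
force: [-2.6, 2.1, 1.9]
finger_gap: 0.0008
finger_force: 1.7
```

{"method": "send_rows", "body": {
  "targets": [
    {"wx": 0,"wy": 0,"wz": 0,"tx": 0.1,"ty": -0.03,"tz": 0,"hand": 1},
    {"wx": 0,"wy": 0,"wz": 0,"tx": 0.1,"ty": -0.03,"tz": 0,"hand": 1}
  ]
}}

```text
time_s: 10.13
tool_pos: [0.5488, 0.1306, 0.0886]
eef_rot: [[0.295, 0.956, 0.0], [0.956, -0.295, 0.0], [0.0, 0.0, -1.0]]
force: [-2.8, 1.9, 0.7]
finger_gap: 0.0005
finger_force: 1.6
```

{"method": "send_rows", "body": {
  "targets": [
    {"wx": 0,"wy": 0,"wz": 0,"tx": 0.1,"ty": -0.03,"tz": 0,"hand": 1},
    {"wx": 0,"wy": 0,"wz": 0,"tx": 0.1,"ty": -0.03,"tz": 0,"hand": 1}
  ]
}}

```text
time_s: 10.3
tool_pos: [0.5504, 0.1301, 0.0885]
eef_rot: [[0.294, 0.956, -0.001], [0.956, -0.294, 0.0], [-0.0, -0.001, -1.0]]
force: [-7.5, 3.2, 5.3]
finger_gap: 0.0007
finger_force: 4.3
```

```bash
python3 -c "
from h import *
where(); d=snap('side','s4'); crop(d,250,205,80,60,8,'s4c')"
```

```text
t 10.3 fix [-92.8  59.9  88.5] tooly yaw -0.2988 z [-0.001  0.    -1.   ] F [-7.5  3.2  5.3] gap 0.0007
```

View pics/s4c.png

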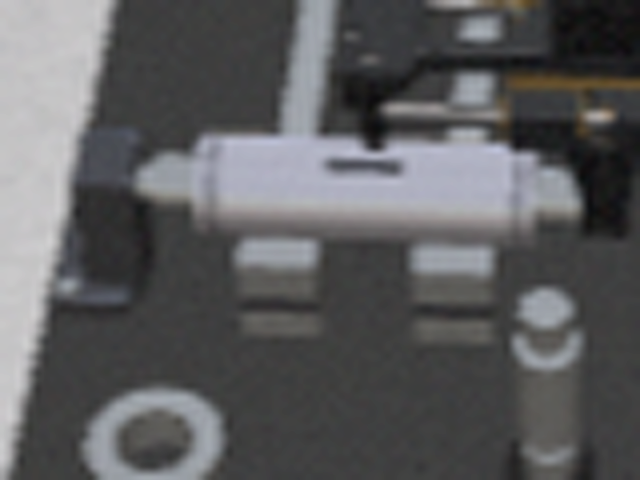

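The force has risen to about 8 N and the journal meets the stop button at (140,178). One small nudge to confirm, then I'll back off.

{"method": "send_rows", "body": {
  "targets": [
    {"wx": 0,"wy": 0,"wz": 0,"tx": 0.05,"ty": -0.015,"tz": 0,"hand": 1},
    {"wx": 0,"wy": 0,"wz": 0,"tx": 0,"ty": 0,"tz": 0,"hand": 1},
    {"wx": 0,"wy": 0,"wz": 0,"tx": 0,"ty": 0,"tz": 0,"hand": 1}
  ]
}}

```text
time_s: 10.6
tool_pos: [0.5504, 0.1301, 0.0885]
eef_rot: [[0.294, 0.956, -0.002], [0.956, -0.294, 0.0], [-0.0, -0.002, -1.0]]
force: [-7.2, 4.8, 3.6]
finger_gap: 0.0002
finger_force: 3.9
```

{"method": "send_rows", "body": {
  "targets": [
    {"wx": 0,"wy": 0,"wz": 0,"tx": 0.1,"ty": -0.03,"tz": 0,"hand": 1},
    {"wx": 0,"wy": 0,"wz": 0,"tx": 0,"ty": 0,"tz": 0,"hand": 1}
  ]
}}

```text
time_s: 10.77
tool_pos: [0.5504, 0.1301, 0.0883]
eef_rot: [[0.294, 0.956, -0.004], [0.956, -0.294, 0.001], [-0.001, -0.004, -1.0]]
force: [-12.9, 3.1, 7.3]
finger_gap: 0.0005
finger_force: 6.4
```

Confirmed: the force climbs and the tool doesn't move. I'll retreat along the axis, then lift.

{"method": "send_rows", "body": {
  "targets": [
    {"wx": 0,"wy": 0,"wz": 0,"tx": -0.15,"ty": 0.05,"tz": 0,"hand": 1},
    {"wx": 0,"wy": 0,"wz": 0,"tx": -0.3,"ty": 0.09,"tz": 0,"hand": 1},
    {"wx": 0,"wy": 0,"wz": 0,"tx": -1,"ty": 0.3,"tz": 0,"hand": 1},
    {"wx": 0,"wy": 0,"wz": 0,"tx": -2,"ty": 0.6,"tz": 0,"hand": 1},
    {"wx": 0,"wy": 0,"wz": 0,"tx": 0,"ty": 0,"tz": 3,"hand": 1},
    {"wx": 0,"wy": 0,"wz": 0,"tx": 0,"ty": 0,"tz": 3,"hand": 1},
    {"wx": 0,"wy": 0,"wz": 0,"tx": 0,"ty": 0,"tz": 3,"hand": 1},
    {"wx": 0,"wy": 0,"wz": 0,"tx": 0,"ty": 0,"tz": 0,"hand": 1}
  ]
}}

```text
time_s: 11.43
tool_pos: [0.52, 0.1402, 0.1841]
eef_rot: [[0.295, 0.955, 0.008], [0.955, -0.295, 0.004], [0.006, 0.006, -1.0]]
force: [1.4, 1.3, 0.4]
finger_gap: 0.0002
finger_force: 0.0
```

```bash
python3 -c "
from h import *
where(); d=snap('side','s5'); crop(d,240,200,100,75,8,'s5c')"
```

```text
t 11.43 fix [-124.8   60.6  184.1] tooly yaw -0.2998 z [ 0.008  0.004 -1.   ] F [1.4 1.3 0.4] gap 0.0002
```

View pics/s5c.png

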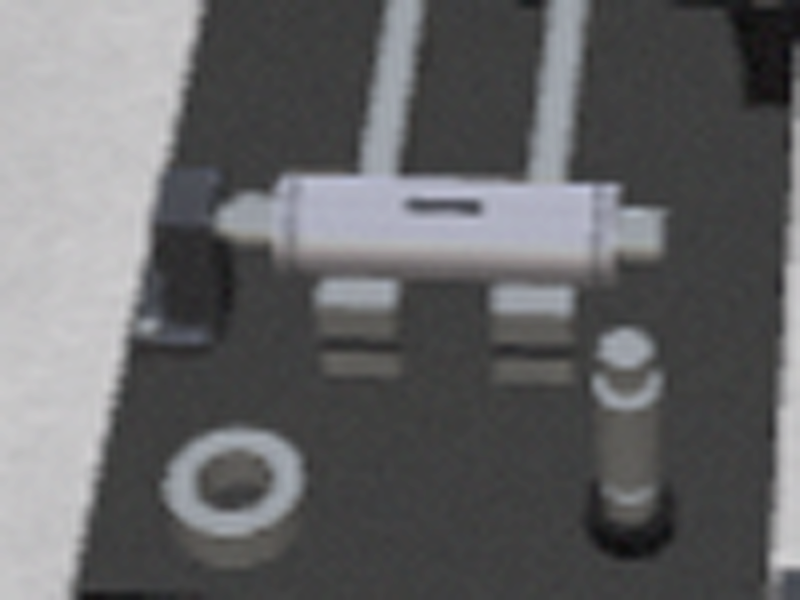

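The shaft is level in both V-blocks, its far journal is against the stop at (222,217), the gripper is clear and the gauges haven't moved. I'm handing it in.

```bash
python3 -c "
from h import *
print(ctrl.finish_job())"
```

```text
the job is handed in; nothing more can be done
None
```

The roller was rolled along the rails into both V-blocks and pushed up against the end stop; nothing else was touched, and the job was handed in at about 11.5 s.

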